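# Seat the splined pestle in the pill crusher and keep it pressed

## Task

Lift the blue-handled pestle out of its grey storage cup, turn it so that the four splines of its stem mesh with the cross-shaped hole of the pill crusher, and slide it gently home until its collar comes down on the black rubber ring around the hole, pressing down the sprung crushing bed inside. Never force it: no more than about 4 kg (40 N) of push against the crusher; if it catches on the top instead of dropping in, ease off and turn it a little. Finish while still gripping the pestle and pressing it fully home (do not let go, the spring would lift it again), and leave the pill bottle, the hearing aid case, the tumbler and its coaster where they are.

Things in the scene. Friction and masses are not known exactly. Their poses are not given: they have to be found in the camera images.
- pestle: Loose upright plastic pestle, 87 mm tall, 90 g. Origin: centre of the stem's lower tip, z up. White stem z 0-40 mm: two crossed fins along x and y, 22 mm span, 5 mm thick (lowest 5 mm: 18 mm span, 3 mm thick); round collar z 40-45, 40 mm diameter; neck 17 mm diameter; blue bar handle z 51-87, 50 mm long along x, 15 mm thick along y. Starts hanging by its collar in the cup, at any yaw.
- pestle_grip (a point): Point on the pestle's axis in the blue bar handle, 74 mm above the stem's tip: where the pads should close, across the bar's 15 mm (along the pestle's y), so that the fingertips stay above the collar.
- pestle_collar (a point): Point on the pestle's axis at the underside of its collar, 40 mm above the stem's tip.
- cup: Fixed grey round storage cup, 60 mm tall, 64 mm diameter at the foot, 56 mm at the rim, with a round bore of about 29 mm at the rim and an inner floor 6 mm up. Origin: centre of its underside, z up. The pestle's stem stands loosely in the bore with its collar on the rim (pestle tip 20 mm above the table).
- crusher: Fixed pill crusher, 75 mm tall: square body 60 x 60 mm, white with blue top, on a 70 mm black foot; sham drawer front on its -x side. Origin: centre of its underside, z up. Vertical cross-shaped hole in the top's centre: slots along the body's x and y (parallel to the sides), each 24.8 x 7.8 mm; the stem fits at any quarter turn with 1.4 mm play to each side.
- crusher_mouth (a point): Centre of the cross-shaped hole, in the plane of the crusher's blue top (75 mm above the table). Around it lies a black rubber ring, 28 mm inside and 42 mm outside diameter, 5 mm thick (its top 80 mm above the table), on which the pestle's collar lands when home; it gives softly, 3 N per mm, for up to 4.5 mm.
- bed (a joint): Sprung orange crushing bed inside the crusher's hole: 0 m = up (its top 24 mm below the mouth), grows as it is pressed down, stop at 0.016 m. The spring pushes up with 3.2 N at 0 plus 0.4 N per mm. With the pestle's collar on the rubber ring it reads about 0.011 m and pushes back with about 7.6 N.
- pill_bottle: Loose amber pill bottle with white twist cap, 41 mm diameter, 74 mm tall, upright; origin at the centre of its underside. Leave alone.
- aid_case: Loose grey hearing aid case, 75 x 50 x 27 mm; origin at the centre of its underside. Leave alone.
- coaster: Loose round wooden coaster, 94 mm diameter, 8 mm thick, under the tumbler; origin at the centre of its underside. Leave alone.
- tumbler: Loose glass tumbler, 72 mm rim diameter, 95 mm tall, standing on the coaster; origin at the centre of its underside. Leave alone.

How it is judged:
By the outcome, as a careful person would: the job done as asked, in the order asked, and still so for the second after the job is handed in, while the arm keeps its last pose, push and grip.
It also fails if it takes over 40 s, if anything falls off the work surface, if the arm or the gripper's body presses on something with over 40 N, if the wrist force passes 120 N, or if a joint passes its speed limit or range.

## Robot

A 6-joint arm with a two-finger parallel gripper is mounted at the origin on the work surface. World frame = base frame: x ahead of the robot, y to its left, z up, the work surface at z = 0. Lengths are in m, angles in rad, forces in N, time in s.
With the tool pointing down it reaches from about 0.3 to 0.85 m from the base axis. Payload 5.4 kg.
Tool frame: the origin (TCP) lies between the finger pads, 19 mm behind the fingertips; this is the grasp point; z points along the fingers, y is the line along which they close (so a half turn about z gives the same grasp; the last joint's range is limited). The gripper opens to 85 mm and grips with 20 to 120 N. Pads are 22 mm wide; open, the fingers measure 114 mm over their backs; the gripper's body (76 mm by 85 mm) begins 54 mm behind the grasp point. The pads swing forward as they close: fully open they stand 13 mm farther back than shut.
Start: joints at [-1.329, 0.158, 1.597, -0, 1.386, -0.21], TCP at [0.251, -0.517, 0.25] pointing down, gripper open.
Joint ranges: [-2.91, 2.91], [-0.94, 2.29], [0.18, 2.7], [-1.29, 4.43], [0.17, 2.64], [-3, 3]. Speed limits (rad/s): [2.57, 2.57, 3.14, 3.14, 3.14, 3.14].

## Interface

Orientations are given as [roll, pitch, yaw] about the fixed x, y, z axes, in that order (R = Rz(yaw) Ry(pitch) Rx(roll)).
In Python, from bench import r, imaging, ticket, status gives the robot as it stands (r), with the cameras (imaging), the job (ticket) and the readings (status).
- The arm moves only by the tool move_tool, called after "Call:" as name(argument=value, ...) on one line, values as JSON. Schema: {"type":"object","properties":{"motion":{"type":"object","properties":{"segments":{"type":"array","items":{"type":"array","items":{"type":"number"},"minItems":4,"maxItems":4},"minItems":1,"maxItems":20}},"additionalProperties":false,"required":["segments"]},"aperture":{"type":"number"},"clamp_n":{"type":"number"},"only":{"type":"string"},"quiet":{"type":"boolean"},"lines":{"type":"string"}},"required":["motion"],"additionalProperties":false}. motion is an object whose key "segments" holds a list of rows, 1 to 20 of them, each of 4 numbers: dx, dy, dz in m, then a turn about the tool's z in rad; each row shifts and turns the commanded pose from where the row before left it, along the tool's axes as they then stand; what a row does not reach is not made up. A row lasts 1/8 s, in which the tool goes at most 0.0625 m and 0.188 rad, less where a joint would pass 70% of its speed; a pose out of reach is approached as far as the arm can. aperture is the finger opening in m, set as the call begins (left out keeps the last). The fingers move at their own pace and stop on an object; clamp_n is the grip in N (left out, the last holds). Time passes only in rows, so rows that do not move let the fingers close. The tool returns the time, the measured TCP pose, the force, the opening and the grip force at its end. only (a regular expression) keeps the lines of the reply that match it, lines (a string "A,B") keeps lines A to B, and quiet returns only ok. Input that does not fit is refused with a message, and nothing moves.
- status.sense(): the state, without advancing time (a new reading comes with each control period).
- imaging.capture(name): name is "scene" or "top"; returns a dict with "color" (420x560x3 uint8, red, green, blue), "camera_matrix" (3x3 intrinsics, pixels), "extrinsics" (4x4, takes a point from camera to world coordinates). Camera axes: x right, y down, z forward; pixel columns grow to the right and rows downward; lengths in m; the calibration is good to about 2 mm. A picture is of the moment at which its call begins. There is no depth.
- ticket.close_job(): hands the job in; it is judged then, once.
The state is a dict: "t": time; "qpos": joint angles; "qd": joint speeds; "joint_efforts": joint torques, N m; "eef_pos": TCP position; "ee_rot": TCP orientation; "force": force on the tool from outside, world axes, zero at the start; "ft_torque": the same for the moment, N m; "grip_width": finger opening in m; "grip_force": force on a finger pad.
Only numpy, scipy, OpenCV 4.12 (cv2) and the standard library are available. Lean on these libraries where they do the work, as an engineer would, in place of code of your own. Each camera call takes 0.05 s, during which the arm holds its last target. There are 200 camera calls.

## Working session

There is one attempt and no reset: what is moved stays moved. The work goes in short steps, Python scripts to look and compute and a tool call to move; the robot and the scene stay as the last step left them, time stands still between calls to the robot, and variables do not carry over. Pictures are saved under pics/ and viewed, at most 10 in all, crops included, and the job is handed in when it is done.

```bash
ls; mkdir -p pics
```

Run:
```python
from bench import r, imaging, ticket, status
import cv2,numpy as np
for n in("scene","top"):
    c=imaging.capture(n); cv2.imwrite(f"pics/{n}0.png",c["color"][:,:,::-1]); np.savez(f"{n}0.npz",**c)
    print(n,c["camera_matrix"].round(1).tolist(),c["extrinsics"].round(3).tolist())
print(status.sense())
```

```text
bench.py
pics
scene [[458.4, 0.0, 272.9], [0.0, 458.4, 209.3], [0.0, 0.0, 1.0]] [[0.362, 0.784, -0.504, 0.978], [0.932, -0.295, 0.209, -0.188], [0.015, -0.546, -0.838, 0.719], [0.0, 0.0, 0.0, 1.0]]
top [[461.0, 0.0, 279.3], [0.0, 461.0, 211.4], [0.0, 0.0, 1.0]] [[-0.022, -0.997, 0.071, 0.521], [-1.0, 0.022, -0.011, -0.013], [0.01, -0.071, -0.997, 0.953], [0.0, 0.0, 0.0, 1.0]]
{'t': 0.1, 'qpos': array([-1.32907727e+00,  1.59018540e-01,  1.59807994e+00,  8.55058141e-06,
        1.38621505e+00, -2.10128900e-01]), 'qd': array([ 1.06416764e-04, -1.67740133e-03, -1.82414833e-04,  2.65821334e-05,
       -1.53191701e-03, -1.91533260e-03]), 'joint_efforts': array([-2.96736862e-04, -3.96987140e+01, -3.32339537e+01, -2.71493473e-04,
        4.21035744e-03, -8.52945618e-06]), 'eef_pos': array([ 0.25090672, -0.51681022,  0.24911027]), 'ee_rot': array([-3.13991138e+00, -3.67167928e-04,  4.51846074e-01]), 'force': array([-0.07166912,  0.06053602,  0.34123747]), 'ft_torque': array([-0.00693833,  0.01224691, -0.01859845]), 'grip_force': 0.0, 'grip_width': 0.08542836734587536}
```

View pics/scene0.png

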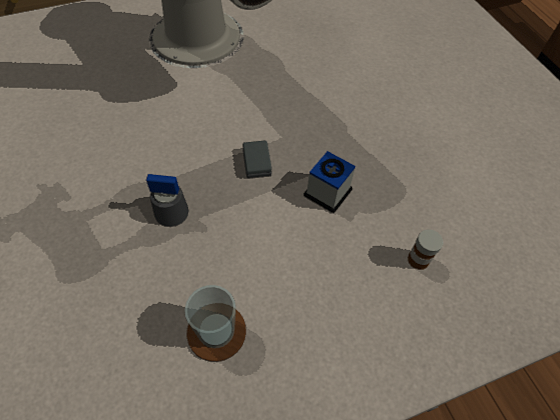

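View pics/top0.png

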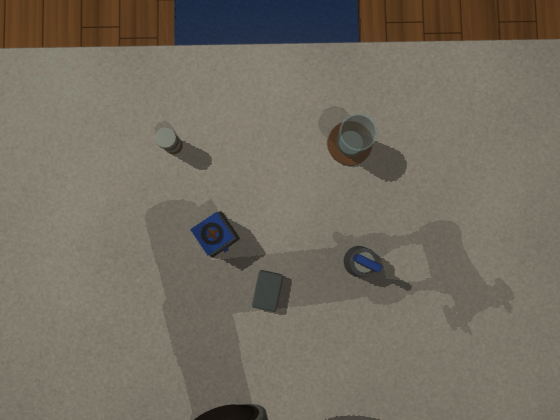

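The scene view shows the pestle in its cup at about (165,195) and the crusher at (332,180). In the top view, the blue handle is at (368,262), the crusher at (213,233) and the case at (268,291).

Create h.py:
```python
import numpy as np,cv2
def ray(c,uv,z):
    K,E=c["camera_matrix"],c["extrinsics"]
    d=E[:3,:3]@np.linalg.solve(K,[uv[0],uv[1],1.]);o=E[:3,3]
    return (o+d*(z-o[2])/d[2])
def proj(c,p):
    K,E=c["camera_matrix"],c["extrinsics"]
    q=K@(E[:3,:3].T@(np.array(p)-E[:3,3]));return q[:2]/q[2]
def blue(img):
    h=cv2.cvtColor(img,cv2.COLOR_RGB2HSV)
    return cv2.inRange(h,(105,120,40),(130,255,255)),h
```

Run:
```python
from h import *
rois={"scene":[(140,168,50,32),(300,145,65,70)],"top":[(340,240,50,40),(182,203,65,60)]}
tiles=[]
for n in rois:
    c=np.load(n+"0.npz");img=c["color"];m,h=blue(img)
    for (x,y,w,hh),z in zip(rois[n],(.107,.075)):
        s=m.copy()*0;s[y:y+hh,x:x+w]=m[y:y+hh,x:x+w]
        print(n,z,"V hist",np.histogram(h[...,2][s>0],bins=range(40,260,20))[0])
        ct=max(cv2.findContours(s,cv2.RETR_EXTERNAL,cv2.CHAIN_APPROX_NONE)[0],key=cv2.contourArea)
        P=np.array([ray(c,p[0],z)[:2] for p in ct],np.float32)
        print(cv2.minAreaRect(P*1000))
        t=cv2.resize(img[y:y+hh,x:x+w],(390,290),interpolation=cv2.INTER_NEAREST);tiles.append(t)
cv2.imwrite("pics/crops.png",np.vstack([np.hstack(tiles[:2]),np.hstack(tiles[2:])])[:,:,::-1])
```

```text
scene 0.107 V hist [95 48 98 82  0  0  0  0  0  0]
((497.305908203125, -186.43795776367188), (57.49293899536133, 32.165924072265625), 60.82575607299805)
scene 0.075 V hist [ 51  93 364 118   0   0   0   0   0   0]
((547.3023681640625, 103.60357666015625), (60.25885772705078, 60.164546966552734), 32.95297622680664)
top 0.107 V hist [  0  19  62 134   0   0   0   0   0   0]
((485.0859069824219, -181.7724151611328), (52.12263488769531, 13.10302734375), 62.15449905395508)
top 0.075 V hist [  8  61 296 284   0   0   0   0   0   0]
((545.2526245117188, 105.81684875488281), (59.25017547607422, 58.67210006713867), 32.91350173950195)
```

View pics/crops.png

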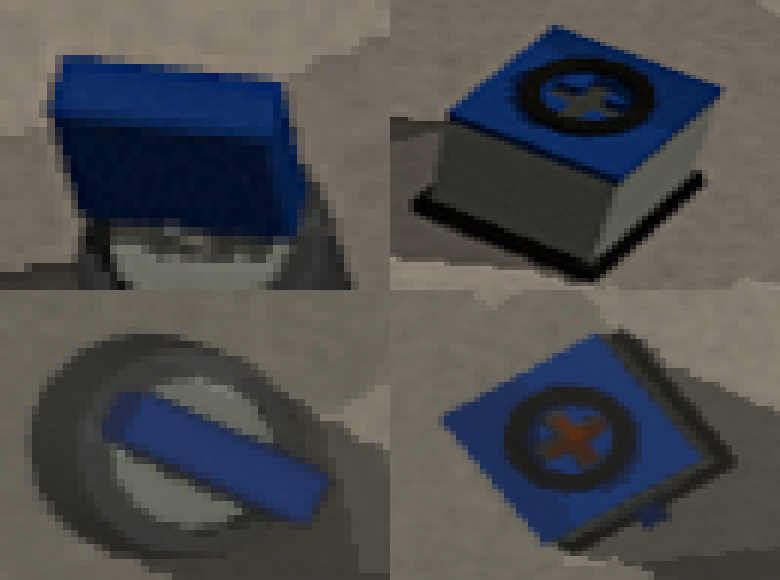

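The crops show the handle's top face as the brighter blue band. The ring and cross are clear in both views, and the crusher is rotated about 33°.

Add to h.py:
```python
def handle(c,x,y,w,hh,z,v):
    m,h=blue(c["color"]);k=(m>0)&(h[...,2]>=v);s=np.zeros_like(m);s[y:y+hh,x:x+w]=k[y:y+hh,x:x+w]*255
    ct=max(cv2.findContours(s,cv2.RETR_EXTERNAL,cv2.CHAIN_APPROX_NONE)[0],key=cv2.contourArea)
    P=np.array([ray(c,p[0],z)[:2] for p in ct],np.float32)*1000
    return cv2.minAreaRect(P)
def ring(c,x,y,w,hh):
    im=cv2.cvtColor(c["color"],cv2.COLOR_RGB2HSV)[y:y+hh,x:x+w,2]
    s=(im<58).astype(np.uint8)*255
    out=[]
    for q in cv2.findContours(s,cv2.RETR_EXTERNAL,cv2.CHAIN_APPROX_NONE)[0]:
        if cv2.contourArea(q)>150:
            P=np.array([ray(c,p[0]+[x,y],.08)[:2] for p in q],np.float32)*1000
            out.append(cv2.fitEllipse(P))
    return out
```

Run:
```python
from h import *
s=np.load("scene0.npz");t=np.load("top0.npz")
for v in(70,80,90): print(v,handle(s,140,168,50,32,.107,v),handle(t,340,240,50,40,.107,v))
print(ring(s,315,152,35,27));print(ring(t,198,218,30,30))
```

```text
70 ((492.06036376953125, -181.64002990722656), (62.65471267700195, 24.90616226196289), 44.35089111328125) ((485.0859069824219, -181.7724151611328), (52.12263488769531, 13.10302734375), 62.15449905395508)
80 ((486.9617919921875, -185.37539672851562), (49.030250549316406, 12.571805000305176), 62.068790435791016) ((484.4663391113281, -182.94529724121094), (48.026973724365234, 13.103023529052734), 62.15446853637695)
90 ((486.00616455078125, -186.0563201904297), (46.88772201538086, 11.210345268249512), 61.66590881347656) ((483.7530517578125, -183.4029998779297), (46.42071533203125, 10.646713256835938), 62.136600494384766)
[((548.2709350585938, 101.91594696044922), (40.724403381347656, 42.045230865478516), 26.667339324951172)]
[((544.8578491210938, 105.73870849609375), (39.78475570678711, 40.256500244140625), 173.81661987304688)]
```

Call:
move_tool(motion={"segments":[[0, 0, 0, -0.158], [0, 0, 0, -0.158], [0, 0, 0, -0.158], [0, 0, 0, -0.158], [0.04, 0.005, 0, 0], [0.04, 0.005, 0, 0], [0.04, 0.005, 0, 0], [0.04, 0.005, 0, 0], [0.04, 0.005, 0, 0], [0.04, 0.005, 0, 0], [0.04, 0.005, 0, 0], [0.04, 0.005, 0, 0], [0.04, 0.006, 0, 0], [0.04, 0.006, 0, 0], [0, 0, 0, 0], [0, 0, 0, 0]]}, aperture=0.085)

```text
t: 2.1
eef_pos: [0.4837, -0.1884, 0.2497]
ee_rot: [-3.141, 0.0, 1.084]
force: [0.1, -0.2, -0.3]
grip_width: 0.0852
grip_force: 0.0
```

Call:
move_tool(motion={"segments":[[0.0046, 0, 0.04, 0], [0, 0, 0.04, 0], [0, 0, 0.03, 0], [0, 0, 0.025, 0], [0, 0, 0.015, 0], [0, 0, 0.0057, 0], [0, 0, 0, 0], [0, 0, 0, 0]]})

```text
t: 3.1
eef_pos: [0.487, -0.1846, 0.0954]
ee_rot: [3.14, 0.0, 1.084]
force: [-1.1, -0.4, 0.2]
grip_width: 0.0848
grip_force: 0.0
```

Call:
move_tool(motion={"segments":[[0, 0, 0, 0], [0, 0, 0, 0], [0, 0, 0, 0], [0, 0, 0, 0], [0, 0, 0, 0], [0, 0, 0, 0]]}, aperture=0.0, clamp_n=60)

```text
t: 3.85
eef_pos: [0.4864, -0.1841, 0.0945]
ee_rot: [3.141, -0.0, 1.084]
force: [-0.0, 0.5, 2.3]
grip_width: 0.0142
grip_force: 58.7
```

Call:
move_tool(motion={"segments":[[0, 0, -0.005, 0], [0, 0, -0.015, 0], [0, 0, -0.03, 0], [0, 0, -0.03, 0], [0, 0, -0.02, 0], [0, 0, 0, 0.17], [0, 0, 0, 0.17], [0, 0, 0, 0.17], [0, 0, 0, 0]]})

```text
t: 4.97
eef_pos: [0.4864, -0.1842, 0.1951]
ee_rot: [3.141, -0.0, 0.576]
force: [-0.6, -0.8, -0.3]
grip_width: 0.0139
grip_force: 58.5
```

Call:
move_tool(motion={"segments":[[0.013, -0.013, 0, 0], [0.026, -0.026, 0, 0], [0.026, -0.026, 0, 0], [0.026, -0.026, 0, 0], [0.026, -0.026, 0, 0], [0.026, -0.026, 0, 0], [0.026, -0.026, 0, 0], [0.026, -0.026, 0, 0], [0.0124, -0.0141, 0, 0], [0, 0, 0, 0], [0, 0, 0, 0], [0, 0, 0, 0]]})

```text
t: 6.48
eef_pos: [0.547, 0.1031, 0.1943]
ee_rot: [3.141, 0.0, 0.573]
force: [0.3, -1.0, -2.1]
grip_width: 0.014
grip_force: 58.6
```

Run:
```python
from bench import r, imaging, ticket, status
from h import *
print(status.sense()["eef_pos"])
T=[]
for n in("scene","top"):
    c=imaging.capture(n);np.savez(n+"1.npz",**c)
    u,v=proj(c,(.546,.104,.12)).astype(int);print(n,u,v)
    T.append(cv2.resize(c["color"][v-70:v+70,u-50:u+50],(400,560),interpolation=cv2.INTER_NEAREST))
cv2.imwrite("pics/hov.png",np.hstack(T)[:,:,::-1])
```

```text
[0.54695462 0.10305278 0.19432956]
scene 335 151
top 209 232
```

View pics/hov.png

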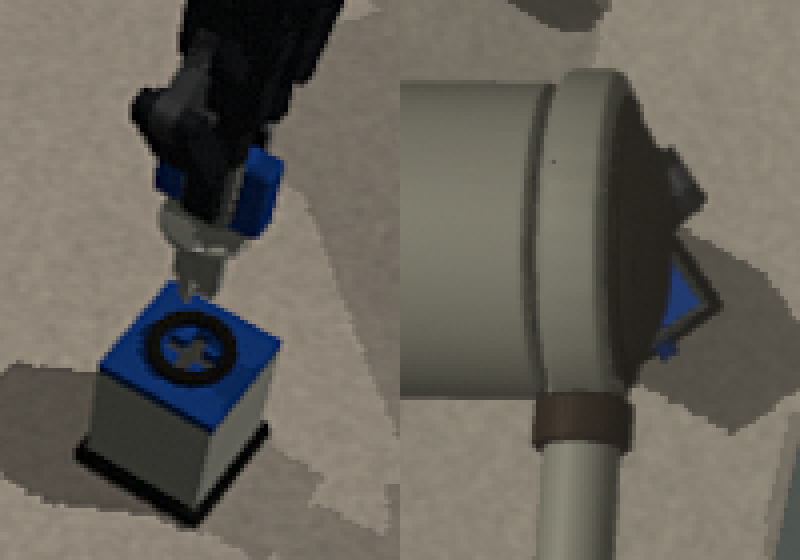

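The scene view shows the pestle upright above and behind the crusher mouth, with its tip near crop (190,297). The top view is blocked by the arm. I'll compare the stem's position in the scene image with where the TCP predicts it to get that camera's bias.

Run:
```python
from h import *
c=np.load("scene1.npz");P=np.array([.54695,.10305,0]);tz=.19433-.074
for z in(0,.01,.02,.035,.04,.045): print("pred",z,proj(c,P+[0,0,tz+z]).round(1))
hsv=cv2.cvtColor(c["color"],cv2.COLOR_RGB2HSV).astype(int);g=c["color"].astype(int)
for v in range(128,160,2):
    print(v,"V",hsv[v,322:352,2].tolist())
    if v>138: print("   S",hsv[v,322:352,1].tolist())
```

```text
pred 0 [335.3 152.2]
pred 0.01 [336.1 148.4]
pred 0.02 [336.9 144.4]
pred 0.035 [338.1 138.3]
pred 0.04 [338.5 136.3]
pred 0.045 [338.9 134.2]
128 V [144, 116, 67, 43, 35, 38, 39, 42, 26, 8, 6, 8, 9, 8, 10, 5, 9, 10, 12, 33, 38, 62, 44, 32, 41, 40, 39, 38, 42, 51]
130 V [140, 141, 151, 162, 114, 47, 39, 42, 22, 5, 8, 6, 7, 4, 9, 5, 9, 13, 27, 37, 44, 69, 47, 34, 38, 39, 41, 39, 42, 63]
132 V [140, 145, 142, 101, 57, 54, 59, 51, 25, 3, 8, 8, 6, 4, 6, 8, 12, 6, 34, 40, 62, 48, 33, 40, 40, 40, 38, 43, 50, 67]
134 V [139, 146, 116, 81, 79, 83, 70, 60, 62, 50, 27, 11, 7, 4, 4, 8, 12, 13, 34, 41, 39, 30, 35, 42, 39, 39, 38, 44, 58, 67]
136 V [146, 148, 115, 79, 76, 79, 79, 81, 82, 84, 69, 55, 53, 41, 20, 11, 24, 37, 38, 47, 42, 37, 39, 39, 40, 37, 42, 48, 65, 71]
138 V [144, 149, 139, 88, 66, 79, 79, 77, 79, 80, 81, 81, 64, 53, 54, 55, 52, 47, 48, 51, 44, 42, 40, 38, 38, 38, 42, 55, 69, 100]
140 V [138, 141, 145, 137, 90, 59, 72, 79, 79, 79, 80, 67, 59, 58, 54, 58, 56, 57, 58, 57, 57, 59, 61, 50, 55, 54, 64, 90, 134, 145]
   S [39, 42, 42, 41, 37, 22, 25, 26, 23, 23, 26, 23, 22, 26, 24, 26
[... 1844 characters left out ...]
11, 240, 225, 236, 124, 38, 63, 29, 40, 35, 11, 43, 43, 26, 38, 41, 41, 40, 41, 38, 40, 40, 39, 40, 41, 40, 39]
156 V [115, 105, 102, 104, 104, 103, 105, 107, 90, 83, 101, 108, 106, 107, 110, 115, 134, 144, 148, 148, 143, 142, 143, 140, 142, 144, 145, 145, 145, 147]
   S [16, 160, 243, 218, 213, 220, 221, 226, 193, 74, 154, 231, 231, 241, 188, 49, 29, 44, 47, 45, 43, 41, 39, 38, 41, 41, 39, 39, 39, 38]
158 V [102, 102, 104, 107, 105, 104, 105, 87, 78, 78, 78, 78, 76, 95, 106, 105, 105, 104, 105, 112, 130, 141, 143, 142, 139, 137, 141, 144, 144, 146]
   S [248, 235, 218, 219, 214, 218, 223, 211, 203, 213, 216, 213, 211, 215, 226, 226, 245, 253, 204, 57, 25, 43, 46, 45, 42, 41, 43, 41, 39, 38]
```

Run:
```python
from h import *
c=np.load("scene1.npz");T=np.array([.54695,.10305,.19433-.074]);ps=.573
R=np.array([[np.cos(ps),-np.sin(ps),0],[np.sin(ps),np.cos(ps),0],[0,0,1]])
pp=lambda *q:proj(c,T+R@np.array(q)/1000).round(1)
for z in(51,87):
  for x in(-25,25):
    for y in(-7.5,7.5): print("bar",x,y,z,pp(x,y,z))
th=np.linspace(0,6.28,200);C=np.array([pp(20*np.cos(a),20*np.sin(a),z) for a in th for z in(40,45)])
print("collar min/max",C.min(0),C.max(0))
for z in(5,10,15): print("fin",z,[pp(*k,z) for k in((-11,-2.5),(-11,2.5),(11,-2.5),(11,2.5))])
print("tips",[pp(*k,0) for k in((-9,1.5),(9,-1.5),(1.5,-9),(-1.5,-9),(0,9))])
m,h=blue(c["color"]);V=h[...,2];S=h[...,1]
for v in range(114,144,2):
    w=np.flatnonzero(m[v,318:362])+318; 
    nb=np.flatnonzero(V[v,316:364]<100)+316
    print(v,"blue",w.min() if len(w) else None,w.max() if len(w) else None,"dark",nb.min(),nb.max(), V[v,nb.min()-2:nb.min()+2],V[v,nb.max()-1:nb.max()+3])
```

```text
bar -25 -7.5 51 [323.8 127.5]
bar -25 7.5 51 [328.7 122. ]
bar 25 -7.5 51 [350.4 141.5]
bar 25 7.5 51 [355.2 135.8]
bar -25 -7.5 87 [326.3 111.3]
bar -25 7.5 87 [331.4 105.8]
bar 25 -7.5 87 [354.1 125.6]
bar 25 7.5 87 [359.1 119.8]
collar min/max [326.2 125. ] [351.3 145.6]
fin 5 [array([329.4, 148.2]), array([330.9, 146.4]), array([340.5, 154.2]), array([342. , 152.4])]
fin 10 [array([329.7, 146.3]), array([331.3, 144.5]), array([340.9, 152.3]), array([342.4, 150.5])]
fin 15 [array([330.1, 144.3]), array([331.7, 142.5]), array([341.3, 150.3]), array([342.9, 148.5])]
tips [array([331.3, 149.3]), array([339.4, 155.2]), array([333.3, 155.9]), array([331.7, 155.1]), array([338.1, 149. ])]
114 blue None None dark 320 352 [145 117  59   9] [ 21  58 101 118]
116 blue None None dark 321 352 [148 134  78   9] [ 33  74 108 119]
118 blue 347 350 dark 322 351 [143 156  99   5] [ 63  60 101 124]
120 blue 347 353 dark 324 354 [160 124  51   6] [ 88  91 109 120]
122 blue 326 355 dark 324 355 [152 129  69  37] [ 94  96 103 121]
124 blue 324 354 dark 324 355 [156 100  42  37] [ 83  81 108 120]
126 blue 327 354 dark 323 354 [139 148  91  30] [ 76  70 110 127]
128 blue 329 353 dark 324 354 [144 116  67  43] [ 73  89 130 144]
130 blue 329 353 dark 327 353 [162 114  47  39] [ 71  70 132 155]
132 blue 345 353 dark 326 353 [142 101  57  54] [ 70  81 127 146]
134 blue 345 352 dark 325 352 [146 116  81  79] [ 67  68 132 156]
136 blue 346 351 dark 325 352 [148 115  79  76] [ 71  82 131 147]
138 blue 343 350 dark 325 350 [149 139  88  66] [ 55  69 100 141]
140 blue None None dark 326 349 [145 137  90  59] [ 64  90 134 145]
142 blue None None dark 328 344 [150 130  80  49] [ 54  54 102 102]
```

Run:
```python
from h import *
c=np.load("scene1.npz");u,v=335,135
cv2.imwrite("pics/z.png",cv2.resize(c["color"][v-35:v+45,u-40:u+40],(600,600),interpolation=cv2.INTER_CUBIC)[:,:,::-1])
```

```text
(no output)
```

View pics/z.png

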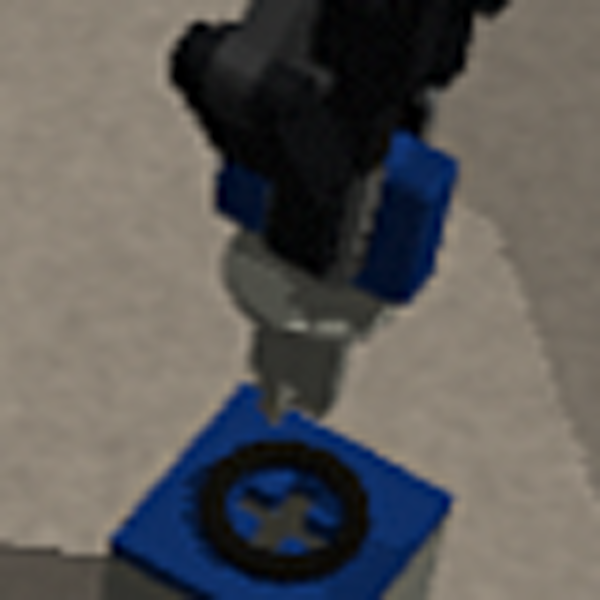

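The zoomed crop shows the pestle upright, about 2 px left of its predicted position. Judged against the ring at about (333,167), it needs to move about (+1, +3) mm. I'll shift it, lower it to just above the ring and look again.

Call:
move_tool(motion={"segments":[[0.0025, -0.002, 0.01, 0], [0, 0, 0.015, 0], [0, 0, 0.01, 0], [0, 0, 0, 0], [0, 0, 0, 0], [0, 0, 0, 0]]})

```text
t: 7.32
eef_pos: [0.5484, 0.1071, 0.1599]
ee_rot: [3.141, -0.001, 0.574]
force: [-0.3, -0.4, -1.9]
grip_width: 0.0138
grip_force: 58.6
```

Run:
```python
from bench import r, imaging, ticket, status
from h import *
print(status.sense()["eef_pos"],status.sense()["ee_rot"])
c=imaging.capture("scene");np.savez("scene2.npz",**c)
cv2.imwrite("pics/z2.png",cv2.resize(c["color"][120:200,295:375],(600,600),interpolation=cv2.INTER_CUBIC)[:,:,::-1])
e=status.sense()["eef_pos"];ps=status.sense()["ee_rot"][2]
R=np.array([[np.cos(ps),-np.sin(ps),0],[np.sin(ps),np.cos(ps),0],[0,0,1]])
T=np.array(e)-[0,0,.074]
pp=lambda *q:proj(c,T+R@np.array(q)/1000).round(1)
print("tips",[pp(*k,0) for k in((-9,1.5),(-9,-1.5),(9,-1.5),(9,1.5),(0,-9))], "fin",[pp(*k) for k in((-11,-2.5,5),(11,2.5,5),(-11,-2.5,20),(11,2.5,20),(-2.5,-11,5),(2.5,-11,5))])
V=cv2.cvtColor(c["color"],cv2.COLOR_RGB2HSV)[...,2]
for v in range(150,172,2): print(v,V[v,320:352].tolist())
```

```text
[0.54843609 0.10714855 0.15992556] [ 3.14092908e+00 -9.54781543e-04  5.73804583e-01]
tips [array([331.3, 162. ]), array([330.4, 163. ]), array([339.2, 167.8]), array([340. , 166.7]), array([332.5, 168.1])] fin [array([329.5, 161.1]), array([341.7, 165.1]), array([330.6, 155.6]), array([342.9, 159.7]), array([331.1, 166.4]), array([333.5, 167.7])]
150 [147, 149, 146, 147, 155, 108, 71, 80, 80, 82, 83, 70, 64, 57, 46, 32, 11, 9, 18, 35, 38, 60, 45, 35, 40, 39, 40, 38, 45, 59, 69, 71]
152 [144, 144, 149, 151, 154, 100, 59, 78, 82, 79, 81, 81, 83, 84, 67, 56, 56, 56, 49, 47, 49, 50, 45, 42, 41, 40, 39, 42, 47, 65, 93, 138]
154 [142, 142, 151, 156, 116, 109, 91, 61, 74, 81, 81, 81, 68, 59, 57, 56, 58, 57, 57, 58, 58, 58, 59, 60, 61, 59, 50, 53, 86, 141, 155, 147]
156 [151, 153, 116, 106, 105, 104, 109, 102, 79, 53, 64, 74, 80, 90, 93, 79, 71, 71, 71, 72, 73, 62, 53, 54, 61, 81, 114, 146, 152, 149, 147, 150]
158 [116, 106, 103, 104, 106, 108, 106, 107, 79, 
[... 228 characters left out ...]
, 153, 151, 147, 141]
162 [106, 79, 47, 20, 3, 6, 5, 11, 30, 50, 54, 53, 51, 60, 55, 51, 52, 52, 50, 63, 75, 52, 89, 108, 106, 104, 103, 103, 108, 126, 150, 149]
164 [63, 54, 24, 11, 6, 4, 24, 39, 82, 79, 53, 51, 71, 69, 54, 50, 52, 51, 49, 85, 65, 18, 13, 87, 110, 107, 105, 105, 103, 103, 102, 105]
166 [68, 39, 9, 5, 7, 39, 45, 40, 41, 43, 49, 49, 80, 68, 48, 52, 54, 52, 63, 64, 36, 3, 10, 16, 92, 111, 105, 106, 104, 104, 105, 104]
168 [68, 39, 10, 12, 7, 35, 62, 64, 57, 53, 54, 61, 55, 49, 53, 51, 64, 81, 69, 50, 28, 13, 11, 13, 72, 89, 86, 97, 104, 92, 96, 104]
170 [64, 48, 17, 10, 6, 5, 50, 65, 56, 50, 53, 51, 52, 53, 55, 41, 39, 37, 38, 34, 16, 12, 8, 15, 60, 85, 87, 88, 86, 87, 88, 86]
```

View pics/z2.png

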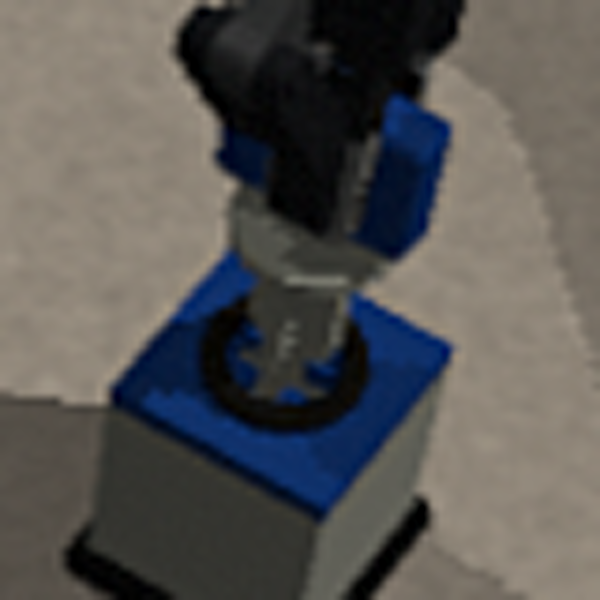

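The close-up shows the stem standing centred over the cross inside the ring, at about (333,165). I'll lower it slowly.

Call:
move_tool(motion={"segments":[[0, 0, 0.005, 0], [0, 0, 0.005, 0], [0, 0, 0.001, 0], [0, 0, 0.001, 0], [0, 0, 0.001, 0], [0, 0, 0, 0]]})

```text
t: 8.12
eef_pos: [0.548, 0.1072, 0.1463]
ee_rot: [-3.142, -0.0, 0.574]
force: [0.1, 0.8, -1.6]
grip_width: 0.0141
grip_force: 58.6
```

Call:
move_tool(motion={"segments":[[0, 0, 0.001, 0], [0, 0, 0.001, 0], [0, 0, 0.001, 0], [0, 0, 0, 0]]})

```text
t: 8.62
eef_pos: [0.5479, 0.1072, 0.1432]
ee_rot: [-3.141, 0.0, 0.574]
force: [-0.2, 0.3, -1.6]
grip_width: 0.014
grip_force: 58.6
```

Call:
move_tool(motion={"segments":[[0, 0, 0.001, 0], [0, 0, 0.001, 0], [0, 0, 0.001, 0], [0, 0, 0, 0]]})

```text
t: 9.12
eef_pos: [0.5479, 0.1071, 0.1402]
ee_rot: [-3.141, 0.0, 0.574]
force: [0.1, 0.7, -1.1]
grip_width: 0.014
grip_force: 58.6
```

Call:
move_tool(motion={"segments":[[0, 0, 0.002, 0], [0, 0, 0.002, 0], [0, 0, 0.002, 0], [0, 0, 0, 0]]})

```text
t: 9.62
eef_pos: [0.5478, 0.1072, 0.134]
ee_rot: [-3.141, 0.0, 0.574]
force: [-1.2, -0.0, -0.7]
grip_width: 0.0141
grip_force: 58.6
```

Call:
move_tool(motion={"segments":[[0, 0, 0.003, 0], [0, 0, 0.003, 0], [0, 0, 0.003, 0], [0, 0, 0.003, 0], [0, 0, 0, 0]]})

```text
t: 10.25
eef_pos: [0.5481, 0.1072, 0.1225]
ee_rot: [-3.142, -0.0, 0.574]
force: [-1.6, -0.4, 3.4]
grip_width: 0.0143
grip_force: 59.2
```

Call:
move_tool(motion={"segments":[[0, 0, 0.002, 0], [0, 0, 0.002, 0], [0, 0, 0.002, 0], [0, 0, 0.001, 0], [0, 0, 0, 0]]})

```text
t: 10.88
eef_pos: [0.5482, 0.1072, 0.1156]
ee_rot: [3.141, -0.0, 0.574]
force: [-1.6, 0.6, 5.8]
grip_width: 0.0144
grip_force: 59.6
```

Call:
move_tool(motion={"segments":[[0, 0, 0.001, 0], [0, 0, 0.001, 0], [0, 0, 0, 0]]})

```text
t: 11.25
eef_pos: [0.5482, 0.1072, 0.1141]
ee_rot: [3.141, -0.0, 0.574]
force: [-5.2, 0.1, 9.7]
grip_width: 0.0143
grip_force: 60.1
```

Call:
move_tool(motion={"segments":[[0, 0, 0.001, 0], [0, 0, 0.001, 0], [0, 0, 0, 0], [0, 0, 0, 0]]})

```text
t: 11.75
eef_pos: [0.5483, 0.1072, 0.1128]
ee_rot: [3.141, -0.0, 0.574]
force: [-5.7, -0.4, 13.5]
grip_width: 0.0139
grip_force: 60.7
```

Call:
move_tool(motion={"segments":[[0, 0, 0.0005, 0], [0, 0, 0, 0], [0, 0, 0, 0], [0, 0, 0, 0]]})

```text
t: 12.25
eef_pos: [0.5483, 0.1072, 0.1125]
ee_rot: [3.141, -0.0, 0.574]
force: [-6.7, -0.6, 14.4]
grip_width: 0.0141
grip_force: 60.9
```

Run:
```python
from bench import r, imaging, ticket, status
import cv2
c=imaging.capture("scene")
cv2.imwrite("pics/end.png",cv2.resize(c["color"][120:200,295:375],(600,600),interpolation=cv2.INTER_CUBIC)[:,:,::-1])
```

```text
(no output)
```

View pics/end.png

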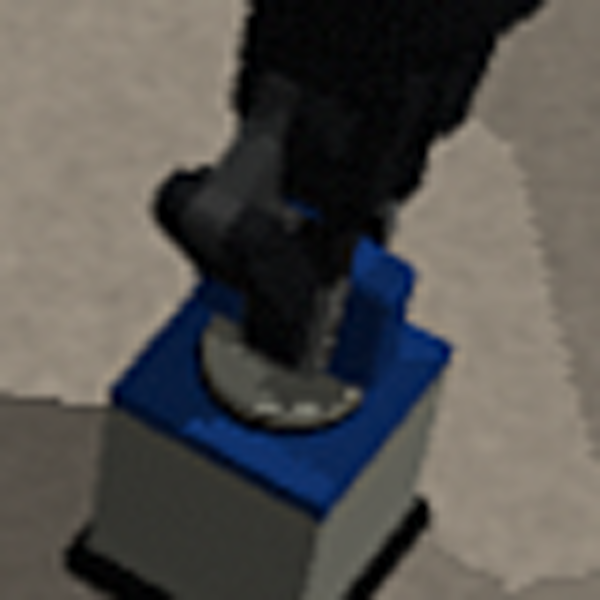

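The collar sits flat on the ring, concentric with it at about (333,170). The push is about 16 N with the pestle still gripped, so I'm handing in.

```bash
python3 -c "
from bench import r, imaging, ticket, status
print(ticket.close_job())"
```

```text
the job is handed in; nothing more can be done
None
```

The pestle is in the crusher with its collar pressed onto the rubber ring at about 16 N and still gripped; I handed the job in at about 12 s, and the hand-in returned no verdict.

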